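# Clear and level the prep stand

## Task

Drop the spent battery that was left on the little levelling stand into the steel kidney dish. Lay the yellow spirit level flat on the stand's shelf, lengthwise (along the shelf), press it down firmly for a moment and let go of it; then grip the blue foot knob, push it down and, keeping it pushed all the time, turn it until the bubble lies fully between the two black lines. Finish while still gripping the knob and holding it pushed down, with the bubble centred, and leave the three jars alone.

Things in the scene. Friction and masses are not known exactly. Their poses are not given: they have to be found in the camera images.
- stand: Grey fixed levelling stand. Origin: on the worktop, on its long centre line; x is across the stand (110 mm wide), y along it towards the blue foot knob. Base spans y -160 to +190 mm, x -55 to +55 mm. Its shelf spans y -150 to +130 mm; the shelf hinges at y = -150 mm (top there 55 mm above the worktop) and starts up to about 10 mm lower at the knob end.
- shelf: Grey-topped aluminium shelf plate of the stand, 280 x 110 x 10 mm. Origin on the hinge line (stand y = -150 mm, 45 mm above the worktop), y along the shelf towards the knob, z normal to it; its top face is at z = +10.5 mm. At the start it slopes down towards the knob by 0.013 to 0.035 rad.
- foot: Blue ribbed round knob of the levelling foot, 44 mm diameter, 34 mm tall, upright, its axis at stand x = 0, y = +165 mm. Origin on its axis 73 mm above the worktop, at its underside when not pushed (it turns with the knob but does not sink); below it is only a steel stem of 26 mm diameter. It needs 0.15 N m to turn and stays where it is left; turning does not raise the knob itself.
- foot_top (a point): Centre of the top face of the blue knob, 107 mm above the worktop when not pushed.
- foot_mark (a point): End of the white pointer on top of the knob, 18 mm from the knob axis; it turns with the knob. Turning clockwise seen from above lifts the knob end of the shelf by 0.027 rad per rad of turn; 0.5 to 1.3 rad clockwise from the start makes it level, with about 0.7 rad more to the stop.
- foot_push (a joint): Downward push of the blue knob, m: 0 is up, 0.005 is its bottom stop. A spring returns it; it takes about 2.4 N to start and 8.4 N to reach the stop. Counts as pushed from 0.003.
- level: Yellow spirit level with black ends, loose, 150 mm long (its y) x 30 mm wide (its x) x 30 mm tall, with a green vial along its top (36.5 mm up; only the 30 mm box is solid); 0.28 kg. Origin at the centre of its underside. Two black lines across the vial at y = -12.5 and +12.5 mm. Starts on the worktop.
- bubble (a joint): Position of the white bubble (16 mm long) along the level's own y axis from the middle of the vial, m. It drifts towards the higher end, 0.63 mm per mrad of slope (so about 17 mm per rad of foot knob turn), up to 30 mm either way, and takes about 1 s to settle. Within -0.004 to +0.004 it lies fully between the black lines.
- spent_battery: Red and white battery lying on the shelf, 50 mm long (its y) x 15 x 15 mm; origin at the centre of its underside.
- dish: Shiny steel kidney dish, loose, 184 mm long (its y) x 92 mm (its x) x 35 mm tall, open at the top, inner floor 6 mm up, wall about 5 mm; origin at the centre of its underside.
- jar_yellow: Clear sample jar with yellow lid, 40 mm diameter, 46 mm tall, bystander; origin at the centre of its underside.
- jar_red: Clear sample jar with red lid, 50 mm diameter, 52 mm tall, bystander; origin at the centre of its underside.
- jar_blue: Clear sample jar with blue lid, 44 mm diameter, 60 mm tall, bystander; origin at the centre of its underside.

How it is judged:
By the outcome, as a careful person would: the job done as asked, in the order asked, and still so for the second after the job is handed in, while the arm keeps its last pose, push and grip.
It also fails if it takes over 69 s, if anything falls off the work surface, if the arm or the gripper's body presses on something with over 40 N, if the wrist force passes 120 N, or if a joint passes its speed limit or range.

## Robot

A 6-joint arm with a two-finger parallel gripper is mounted at the origin on a cart in front of the work surface, level with it; the furniture and walls round the work are solid. World frame = base frame: x ahead of the robot, y to its left, z up, the work surface at z = 0. Lengths are in m, angles in degrees, forces in N, time in s.
With the tool pointing down it reaches from about 0.35 to 0.875 m from the base axis. Payload 4.2 kg.
Tool frame: the origin (TCP) lies between the finger pads; the fingertips stand 8 mm ahead of it and the grasp point (between the pads) lies 11 mm behind it; x points along the fingers, y is the direction in which the jaws open and shut, and the axes are right-handed (so a half turn about x gives the same grasp; the last joint's range is limited). The gripper opens to 87 mm and grips with 3 to 60 N. Pads are 19 mm wide; open, the fingers measure 117 mm over their backs; the gripper's body (75 mm by 190 mm) begins 51 mm behind the grasp point.
Start: joints at [-58.35, 22.042, 0.453, 0, -68.411, -14.817], TCP at [0.181, -0.598, 0.231] pointing down, gripper open.
Joint ranges: [-179.83, 179.83], [-69.29, 118.12], [-61.27, 80.66], [-181.25, 117.63], [-171.15, -9.14], [-177.46, 177.46]. Speed limits (degrees/s): [159.86, 159.86, 180, 180, 180, 180].

## Interface

Orientations are given as a 3x3 rotation matrix whose columns are the frame's x, y, z axes.
In Python, from station import r gives the robot as it stands. The module is installed in compiled form; this text tells all that it offers.
- The arm moves only by the tool move_arm, never from a script. Its argument "increments" is one flat list of numbers, 7 for each row, row after row: the turn, a rotation vector about the tool's x, y, z in degrees, then the shift along the tool's x, y, z in m, then the finger opening in m, from 0 to 0.087. A call has 1 to 12 rows; each row is the pose to reach, as a shift and turn from the pose commanded when the call began, along the tool's axes at that moment; what a row does not reach only later rows make up. A row lasts 1/12 s, in which the tool goes at most 41.7 mm and 7.16 degrees, less where a joint would pass 70% of its speed; a pose out of reach is approached as far as the arm can. A call with a gripper value outside its range is refused whole. The fingers move at their own pace and stop on an object; the grip force is fixed at half the most. Time passes only in rows, so rows that repeat a pose let the fingers close. It gives the time, the measured TCP pose, the force and the opening at its end, in the units of the state.
- r.sense(): the state, without advancing time (a new reading comes with each control period).
- r.capture(name): name is "scene" or "top"; returns the picture (400x640x3 uint8, red, green, blue); there is no depth.
- r.calibration(name): a dict with "fx", "fy", "cx", "cy" (pixels), "rvec" (rotation vector, rad) and "tvec" (3), from world to camera coordinates, as OpenCV has them. Camera axes: x right, y down, z forward; pixel columns grow to the right and rows downward; lengths in m; the calibration is good to about 2 mm. A picture is of the moment at which its call begins. calibration takes no time and is no camera call.
- r.finish_job(): hands the job in, once; it reports no verdict.
The state is a dict: "time_s": time; "joints": joint angles; "joint_velocities": joint speeds; "effort": joint torques, N m; "tcp_pos": TCP position; "ee_rot": TCP orientation; "wrist_force": force on the tool from outside, world axes, zero at the start; "moment": the same for the moment, N m; "gripper_width": opening from 0.0 (shut) to 1.0 (fully open).
Only numpy, scipy, OpenCV 4.12 (cv2) and the standard library are available. Lean on these libraries where they do the work, as an engineer would, in place of code of your own. Each camera call takes 0.05 s, during which the arm holds its last target.

## Working session

There is one attempt and no reset: what is moved stays moved. The work goes in short steps, Python scripts to look and compute and a tool call to move; the robot and the scene stay as the last step left them, time stands still between calls to the robot, and variables do not carry over. Pictures are saved under pics/ and viewed, and the job is handed in when it is done.

Besides the shell and the picture viewer there is one more tool, called after "Call:" as name(argument=value, ...) on one line, values as JSON. move_arm: Moves the arm, as the interface text tells. Its arguments: {"type":"object","properties":{"increments":{"type":"array","items":{"type":"number"}}},"required":["increments"]}

```bash
mkdir -p pics; python3 - <<'E'
from station import r
import cv2
for n in ("scene","top"):
    im=r.capture(n); cv2.imwrite(f"pics/{n}0.png",im[:,:,::-1])
    print(n,r.calibration(n))
print(r.sense())
E
```

```text
scene {'fx': 427.8303781643399, 'fy': 427.8303781643399, 'cx': 318.7589581860937, 'cy': 200.11863652053984, 'rvec': array([ 0.73219695, -2.46738939,  1.28054512]), 'tvec': array([0.44119634, 0.21537806, 1.22281194])}
top {'fx': 517.9173760083784, 'fy': 517.9173760083784, 'cx': 320.15032446315644, 'cy': 194.98964937543096, 'rvec': array([ 2.17647935, -2.02691076,  0.22882631]), 'tvec': array([-0.02410013,  0.53104388,  1.23892686])}
{'time_s': 0.1, 'joints': array([-5.83502634e+01,  2.20868147e+01,  3.87564204e-01, -2.32657552e-02,
       -6.84146587e+01, -1.48167001e+01]), 'joint_velocities': array([-0.04149946, -0.13330027,  0.16032269,  0.11126477, -0.03102482,
       -0.01738213]), 'effort': array([-2.30149763e-04, -3.91690421e+01,  1.87935269e+01,  4.23189327e+00,
        1.34459976e-02, -7.10994595e-05]), 'tcp_pos': array([ 0.18084   , -0.59770591,  0.22956918]), 'ee_rot': array([[-7.21755989e-04, -2.89439659e-01,  9.57195990e-01],
       [ 1.89050908e-03,  9.57194134e-01,  2.89440523e-01],
       [-9.99997953e-01,  2.01849314e-03, -1.43672295e-04]]), 'wrist_force': array([0.4967412 , 0.55239967, 0.59919981]), 'moment': array([7.48838941e-05, 1.89824648e-02, 3.37843286e-02]), 'gripper_width': 1.000027150856945}
```

View pics/scene0.png

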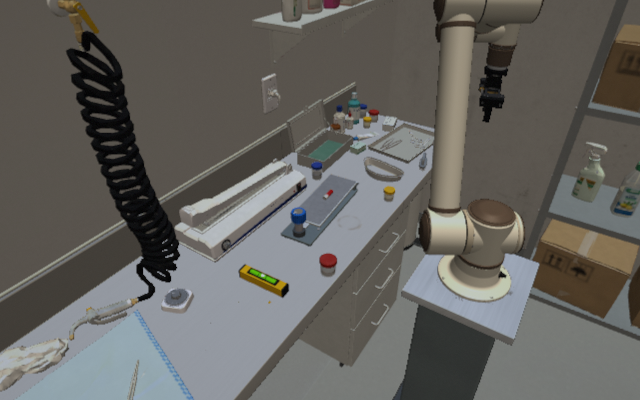

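View pics/top0.png

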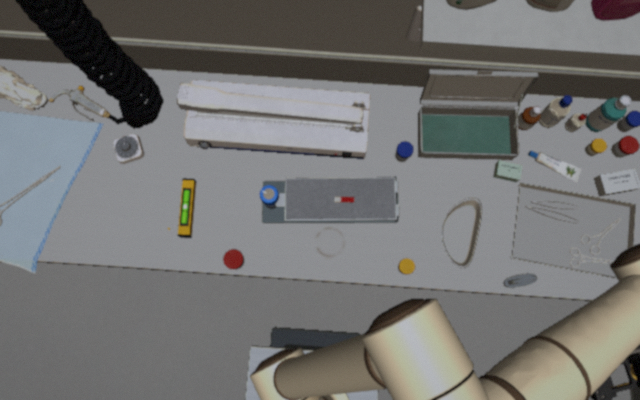

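The top view shows the level at (187,208), knob (269,195), battery (344,199), dish (461,232), and jars at (233,259), (404,150) and (407,266). I'll measure these next.

```bash
cat > h.py <<'E'
import numpy as np, cv2
from station import r
def cam(n):
    c=r.calibration(n); R=cv2.Rodrigues(np.array(c["rvec"]))[0]; t=np.array(c["tvec"]).ravel()
    return c,R,t
def ray(n,uv,z):
    c,R,t=cam(n); o=-R.T@t
    d=R.T@np.array([(uv[0]-c["cx"])/c["fx"],(uv[1]-c["cy"])/c["fy"],1.])
    return o+d*(z-o[2])/d[2]
def proj(n,p):
    c,R,t=cam(n); q=R@np.array(p)+t
    return np.array([c["cx"]+c["fx"]*q[0]/q[2],c["cy"]+c["fy"]*q[1]/q[2]])
def comp(mask,minA=8):
    k,l,s,ce=cv2.connectedComponentsWithStats(mask.astype(np.uint8))
    return [(s[i],ce[i],l==i) for i in range(1,k) if s[i][4]>=minA]
def tri(uv1,uv2):
    P=[]
    for n in("scene","top"):
        c,R,t=cam(n);K=np.array([[c["fx"],0,c["cx"]],[0,c["fy"],c["cy"]],[0,0,1]]);P.append(K@np.c_[R,t])
    X=cv2.triangulatePoints(P[0],P[1],np.array(uv1,float).reshape(2,1),np.array(uv2,float).reshape(2,1)).ravel()
    return X[:3]/X[3]
E
python3 - <<'E'
from h import *
np.set_printoptions(precision=4,suppress=True)
for n in("top","scene"):
    im=cv2.cvtColor(cv2.imread(f"pics/{n}0.png"),cv2.COLOR_BGR2HSV);H,S,V=[im[:,:,i].astype(int) for i in range(3)]
    print(n,"cam",-cam(n)[1].T@cam(n)[2])
    for nm,m in dict(red=((H<6)|(H>174))&(S>140)&(V>70),blue=(H>100)&(H<125)&(S>150)&(V>70),yel=(H>17)&(H<32)&(S>140)&(V>90),green=(H>35)&(H<75)&(S>140)&(V>90)).items():
        for s,c,mm in comp(m,12):
            print(nm,s,c.round(1))
c=cv2.imread("pics/top0.png")[160:290,160:500]
cv2.imwrite("pics/crop0.png",cv2.resize(c,None,fx=2.35,fy=2.35,interpolation=cv2.INTER_CUBIC))
E
```

```text
top cam [ 0.2477 -0.0015  1.3252]
red [580 115   6   5  18] [582.3 116.7]
red [620 137  18  17 233] [628.6 144.6]
red [342 197  12   5  51] [346.9 199.2]
red [224 250  19  18 264] [233.2 258.9]
blue [563  96   8   8  48] [567.   99.3]
blue [628 112  12  14 139] [634.1 118.1]
blue [398 143  14  14 166] [404.5 149.4]
blue [530 152   7   5  22] [532.9 154. ]
blue [261 185  17  19 121] [270.1 195.4]
yel [592 139  14  14 153] [598.4 145.2]
yel [178 180  17  55 341] [187.8 207.5]
yel [399 259  15  15 175] [406.2 266. ]
green [182 190   8  16  92] [185.9 196.7]
green [181 208   8  16  95] [184.1 216. ]
scene cam [-0.1128  0.9737  0.8806]
red [369 110  10   5  42] [373.7 112. ]
red [327 190   6   5  18] [329.7 192.1]
red [320 254  17  14 185] [327.8 260.3]
blue [360 104   6   4  15] [362.7 105.7]
blue [312 163  10   5  45] [316.4 165. ]
blue [291 208  15  16 142] [298.4 216.4]
yel [ 73   2  25  31 141] [85.4 16.4]
yel [364 117   8   5  34] [367.1 118.9]
yel [384 187  11   8  70] [389.1 190.3]
yel [626 206   5   3  12] [628.2 207.1]
yel [240 265  47  31 422] [261.4 281.1]
green [250 269  27  15 118] [262.7 275.7]
```

View pics/crop0.png

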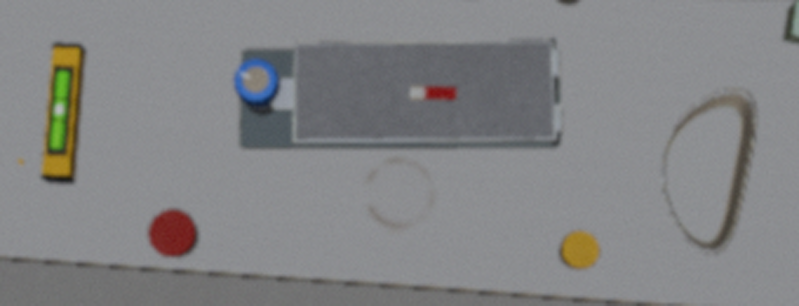

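```bash
python3 - <<'E'
from h import *
np.set_printoptions(precision=4,suppress=True)
f=lambda x,y:(x/2.35+160-.3,y/2.35+160-.3)
P=lambda nm,x,y,z:print(nm,ray("top",f(x,y),z))
P("knob",257,81,.107)
for a in((297,46),(297,138),(553,137),(553,43)):P("shelf",*a,.05)
P("bat wh",410,93,.0665);P("bat red",456,93,.0665)
for a in((55,44),(83,46),(72,180),(43,178)):P("lev",*a,.03)
for a in((665,165),(735,97),(752,115),(712,248)):P("dish",*a,.035)
P("jr",173,233,.052);P("jy",580,250,.046)
print("jb",ray("top",(404.5,149.4),.06))
print("scene knob",ray("scene",(298.4,213),.107), "batred scene",ray("scene",(329.7,192.1),.06),"batred top",ray("top",(346.9,199.2),.06))
print("bat tri",tri((329.7,192.1),(346.9,199.2)))
# green centre
print("green",ray("top",(185,206.4),.0365),ray("scene",(262.7,275.7),.0365))
for p in ((233,259),):pass
s=cv2.imread("pics/scene0.png")
cv2.imwrite("pics/sc0.png",cv2.resize(s[140:310,220:440],None,fx=3.4,fy=3.4,interpolation=cv2.INTER_CUBIC))
t=cv2.imread("pics/top0.png")
cv2.imwrite("pics/tc0.png",cv2.resize(t[170:235,250:410],None,fx=5,fy=5,interpolation=cv2.INTER_CUBIC))
E
```

```text
knob [0.5139 0.1361 0.107 ]
shelf [0.568 0.103 0.05 ]
shelf [0.4675 0.0944 0.05  ]
shelf [ 0.488 -0.177  0.05 ]
shelf [ 0.5912 -0.173   0.05  ]
bat wh [ 0.5213 -0.0219  0.0665]
bat red [ 0.5248 -0.0705  0.0665]
lev [0.5563 0.3697 0.03  ]
lev [0.5562 0.3388 0.03  ]
lev [0.4083 0.3322 0.03  ]
lev [0.4082 0.3634 0.03  ]
dish [ 0.4689 -0.3     0.035 ]
dish [ 0.5489 -0.3744  0.035 ]
dish [ 0.5303 -0.3929  0.035 ]
dish [ 0.3839 -0.3512  0.035 ]
jr [0.3578 0.2147 0.052 ]
jy [ 0.3709 -0.2105  0.046 ]
jb [ 0.6657 -0.1929  0.06  ]
scene knob [0.5065 0.1431 0.107 ] batred scene [ 0.5233 -0.0632  0.06  ] batred top [ 0.5252 -0.0538  0.06  ]
bat tri [ 0.5217 -0.0544  0.0665]
green [0.4824 0.3536 0.0365] [0.4788 0.3549 0.0365]
```

View pics/sc0.png

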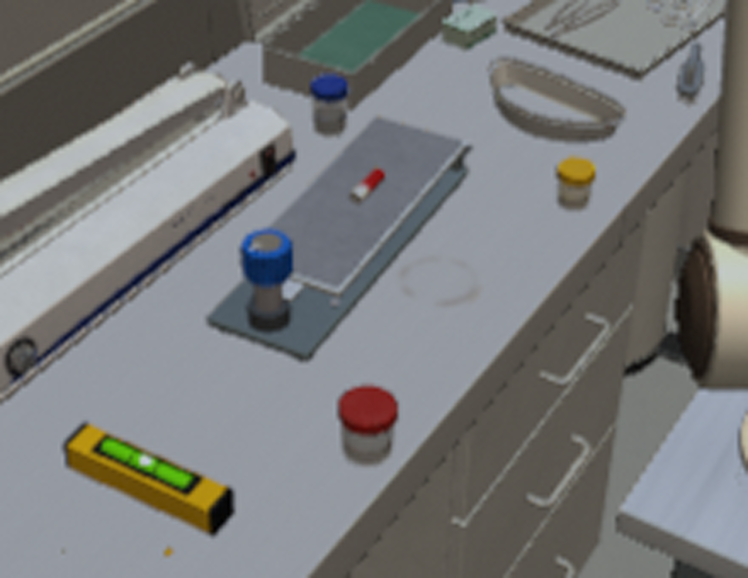

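View pics/tc0.png

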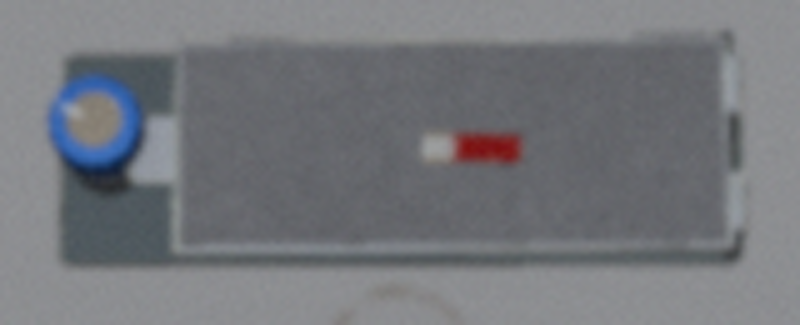

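The close-ups show the battery lying along the shelf, spanning x 420–522 at y 147 in the crop. The pointer is at the knob's upper left. The dish is D-shaped, with its bulge towards the stand. I'll work out the battery pick.

```bash
cat >> h.py <<'E'
def plan(p0,yaw0,p1,yaw1):
    "tool-down: turn about tool x (deg), shift in tool axes"
    y=np.radians(yaw0); R=np.array([[0,np.cos(y),np.sin(y)],[0,np.sin(y),-np.cos(y)],[-1,0,0]])
    return "turn",round(-(yaw1-yaw0),1),"shift",(R.T@(np.array(p1)-np.array(p0))).round(4)
E
python3 - <<'E'
from h import *
np.set_printoptions(precision=4,suppress=True)
g=lambda x,y:(250+x/5-.4,170+y/5-.4)
b=ray("top",g(471,147.5),.0675); print("bat",b)
a=ray("top",g(420,147.5),.0675);c=ray("top",g(522,147.5),.0675);print(np.linalg.norm(a-c),np.degrees(np.arctan2(*(a-c)[1::-1])))
k=ray("top",g(96,124),.107); print("knob",k)
hl=[ray("top",g(*q),.055) for q in((735,40),(738,243))]; nl=[ray("top",g(*q),.048) for q in((180,46),(178,248))]
print(hl,nl); m=(hl[0]+hl[1])/2;n=(nl[0]+nl[1])/2; print("axis",np.degrees(np.arctan2(*(n-m)[1::-1])),np.degrees(np.arctan2(*(k-m)[1::-1])),np.linalg.norm((n-m)))
s=r.sense()
print(plan(s['tcp_pos']+[0,0,0],106.83,[b[0],b[1],.115],184.5))
E
```

```text
bat [ 0.5232 -0.0458  0.0675]
0.05069932532475873 94.0991250186948
knob [0.5132 0.1367 0.107 ]
[array([ 0.5912, -0.1763,  0.055 ]), array([ 0.4869, -0.1818,  0.055 ])] [array([0.5697, 0.1045, 0.048 ]), array([0.4657, 0.0966, 0.048 ])]
axis 94.36815915157673 94.67528562896017 0.28050860928879384
('turn', -77.7, 'shift', array([0.1146, 0.4292, 0.4875]))
```

Call:
move_arm(increments=[-77.7, 0, 0, 0.115, 0.429, 0.4875, 0.06, -77.7, 0, 0, 0.115, 0.429, 0.4875, 0.06, -77.7, 0, 0, 0.115, 0.429, 0.4875, 0.06, -77.7, 0, 0, 0.115, 0.429, 0.4875, 0.06, -77.7, 0, 0, 0.115, 0.429, 0.4875, 0.06, -77.7, 0, 0, 0.115, 0.429, 0.4875, 0.06, -77.7, 0, 0, 0.115, 0.429, 0.4875, 0.06, -77.7, 0, 0, 0.115, 0.429, 0.4875, 0.06, -77.7, 0, 0, 0.115, 0.429, 0.4875, 0.06, -77.7, 0, 0, 0.115, 0.429, 0.4875, 0.06, -77.7, 0, 0, 0.115, 0.429, 0.4875, 0.06, -77.7, 0, 0, 0.115, 0.429, 0.4875, 0.06])

```text
time_s: 1.1
tcp_pos: [0.441, -0.1779, 0.143]
ee_rot: [[-0.0, -0.997, -0.083], [0.0, -0.083, 0.997], [-1.0, 0.0, 0.0]]
wrist_force: [1.4, -1.1, -0.1]
gripper_width: 0.693
```

```bash
cat >> h.py <<'E'
def st():
    s=r.sense(); R=s['ee_rot']; yaw=np.degrees(np.arctan2(R[1,1],R[0,1]))%360
    print("t",round(s['time_s'],2),"p",s['tcp_pos'].round(4),"yaw",round(yaw,2),"down",R[:,0].round(3),"F",s['wrist_force'].round(1),"w",round(s['gripper_width']*87,1),"q",s['joints'].round(0))
    return s['tcp_pos'],yaw
E
python3 - <<'E'
from h import *
p,y=st(); print(plan(p,y,[.5232,-.0458,.115],184.3))
E
```

```text
t 1.1 p [ 0.441  -0.1779  0.143 ] yaw 184.76 down [-0.  0. -1.] F [ 1.4 -1.1 -0.1] w 60.3 q [ -2.  13. -27.  -0. -50.   7.]
('turn', np.float64(0.5), 'shift', array([ 0.028 , -0.0929,  0.1248]))
```

Call:
move_arm(increments=[0, 0, 0, 0.02, -0.093, 0.125, 0.05, 0, 0, 0, 0.02, -0.093, 0.125, 0.05, 0, 0, 0, 0.02, -0.093, 0.125, 0.05, 0, 0, 0, 0.02, -0.093, 0.125, 0.05, 0, 0, 0, 0.02, -0.093, 0.125, 0.05, 0, 0, 0, 0.02, -0.093, 0.125, 0.05, 0, 0, 0, 0.02, -0.093, 0.125, 0.05])

```text
time_s: 1.68
tcp_pos: [0.5228, -0.0479, 0.1229]
ee_rot: [[-0.002, -0.997, -0.079], [-0.0, -0.079, 0.997], [-1.0, 0.002, -0.0]]
wrist_force: [0.2, -0.3, -1.1]
gripper_width: 0.576
```

```bash
python3 - <<'E'
from h import *
p,y=st(); print(plan(p,y,[.5232,-.0458,.063],184.3))
E
```

```text
t 1.68 p [ 0.5228 -0.0479  0.1229] yaw 184.55 down [-0.002 -0.    -1.   ] F [ 0.2 -0.3 -1.1] w 50.1 q [ 12.  19. -22.  -0. -49.  -8.]
('turn', np.float64(0.2), 'shift', array([ 0.0599, -0.0006,  0.0021]))
```

Call:
move_arm(increments=[0.2, 0, 0, 0.035, -0.0005, 0.002, 0.035, 0.2, 0, 0, 0.05, -0.0005, 0.002, 0.035, 0.2, 0, 0, 0.059, -0.0005, 0.002, 0.035, 0.2, 0, 0, 0.059, -0.0005, 0.002, 0.035, 0.2, 0, 0, 0.059, -0.0005, 0.002, 0.0, 0.2, 0, 0, 0.059, -0.0005, 0.002, 0.0, 0.2, 0, 0, 0.059, -0.0005, 0.002, 0.0, 0.2, 0, 0, 0.059, -0.0005, 0.002, 0.0, 0.2, 0, 0, 0.059, -0.0005, 0.002, 0.0, 0.2, 0, 0, 0.059, -0.0005, 0.002, 0.0])

```text
time_s: 2.52
tcp_pos: [0.5243, -0.0459, 0.0654]
ee_rot: [[0.002, -0.997, -0.076], [-0.0, -0.076, 0.997], [-1.0, -0.002, -0.0]]
wrist_force: [-1.8, -0.7, 4.7]
gripper_width: 0.167
```

```bash
python3 - <<'E'
from h import *
p,y=st()
f=lambda x,y:(x/2.35+160-.3,y/2.35+160-.3)
for q in((703,165),(665,165),(745,165),(720,92),(712,250)): print(ray("top",f(*q),.035))
print(plan(p,y,[.46,-.34,.13],90))
E
```

```text
t 2.52 p [ 0.5243 -0.0459  0.0654] yaw 184.35 down [ 0.002 -0.    -1.   ] F [-1.8 -0.7  4.7] w 14.5 q [ 13.  23. -25.   0. -41.  -8.]
[ 0.47185212 -0.34068056  0.035     ]
[ 0.46894895 -0.30003486  0.035     ]
[ 0.47506172 -0.38561632  0.035     ]
[ 0.55332722 -0.35814243  0.035     ]
[ 0.38183605 -0.35125908  0.035     ]
('turn', np.float64(94.4), 'shift', array([-0.0646,  0.0864, -0.2884]))
```

```bash
python3 - <<'E'
from h import *
p,y=st()
print(plan(p,y,[.47,-.342,.12],85))
E
```

```text
t 2.52 p [ 0.5243 -0.0459  0.0654] yaw 184.35 down [ 0.002 -0.    -1.   ] F [-1.8 -0.7  4.7] w 14.5 q [ 13.  23. -25.   0. -41.  -8.]
('turn', np.float64(99.4), 'shift', array([-0.0546,  0.0766, -0.2912]))
```

Call:
move_arm(increments=[0, 0, 0, -0.035, 0, 0, 0, 14, 0, 0, -0.055, 0.077, -0.291, 0, 99, 0, 0, -0.055, 0.077, -0.291, 0, 99, 0, 0, -0.055, 0.077, -0.291, 0, 99, 0, 0, -0.055, 0.077, -0.291, 0, 99, 0, 0, -0.055, 0.077, -0.291, 0, 99, 0, 0, -0.055, 0.077, -0.291, 0, 99, 0, 0, -0.055, 0.077, -0.291, 0, 99, 0, 0, -0.055, 0.077, -0.291, 0, 99, 0, 0, -0.055, 0.077, -0.291, 0, 99, 0, 0, -0.055, 0.077, -0.291, 0, 99, 0, 0, -0.055, 0.077, -0.291, 0])

```text
time_s: 3.52
tcp_pos: [0.4686, -0.3423, 0.1191]
ee_rot: [[-0.0, -0.261, 0.965], [0.0, 0.965, 0.261], [-1.0, 0.0, -0.0]]
wrist_force: [-0.7, 0.1, -1.0]
gripper_width: 0.159
```

```bash
python3 - <<'E'
from h import *
p,y=st()
print(plan(p,y,[.47,-.342,.06],87))
for n in("top","scene"):
    im=r.capture(n)[:,:,::-1]; c=im[160:290,380:540] if n=="top" else im[60:240,300:500]
    cv2.imwrite(f"pics/{n}1.png",cv2.resize(c,None,fx=3.3,fy=3.3,interpolation=cv2.INTER_CUBIC))
E
```

```text
t 3.52 p [ 0.4686 -0.3423  0.1191] yaw 105.12 down [-0.  0. -1.] F [-0.7  0.1 -1. ] w 13.8 q [-20.  24. -15.  -0. -52. -55.]
('turn', np.float64(18.1), 'shift', array([ 0.0591, -0.    ,  0.0015]))
```

View pics/scene1.png

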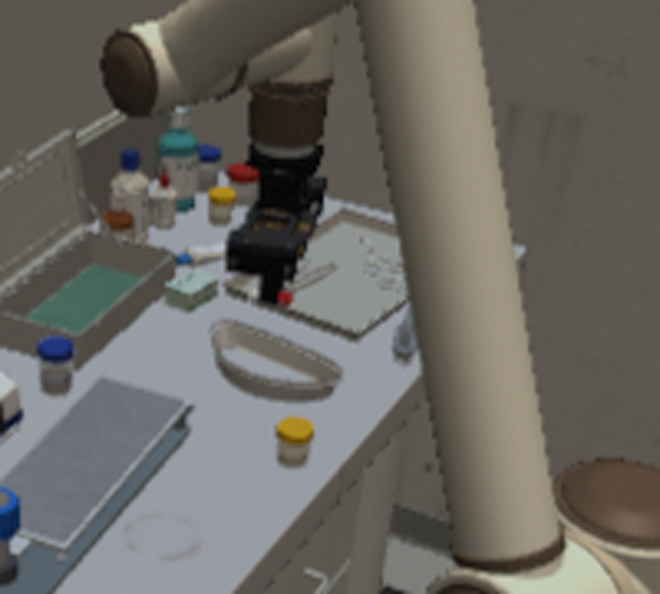

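View pics/top1.png

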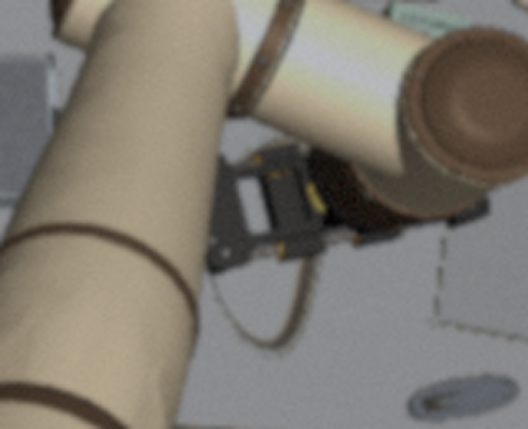

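Scene view: the battery is held, with its red end at (285,297), and it is above and behind the dish as seen from this camera. I'll check the dish centre from this camera too.

```bash
python3 - <<'E'
from h import *
for q in((213,325),(340,372),(300,350),(240,385),(230,375),(322,392)): print(q,ray("scene",(300+q[0]/3.3-.3,60+q[1]/3.3-.3),.035).round(3))
E
```

```text
(213, 325) [ 0.555 -0.375  0.035]
(340, 372) [ 0.381 -0.358  0.035]
(300, 350) [ 0.441 -0.378  0.035]
(240, 385) [ 0.464 -0.27   0.035]
(230, 375) [ 0.484 -0.283  0.035]
(322, 392) [ 0.38  -0.307  0.035]
```

Call:
move_arm(increments=[18, 0, 0, 0.01, 0, 0.0015, 0, 18, 0, 0, 0.03, 0, 0.0015, 0, 18, 0, 0, 0.06, 0, 0.0015, 0, 18, 0, 0, 0.084, 0, 0.0015, 0, 18, 0, 0, 0.084, 0, 0.0015, 0, 18, 0, 0, 0.084, 0, 0.0015, 0.028, 18, 0, 0, 0.084, 0, 0.0015, 0.028, 18, 0, 0, 0.084, 0, 0.0015, 0.028, 18, 0, 0, 0.06, 0, 0.0015, 0.028, 18, 0, 0, 0.02, 0, 0.0015, 0.028, 18, 0, 0, -0.02, 0, 0.0015, 0.05, 18, 0, 0, -0.02, 0, 0.0015, 0.06])

```text
time_s: 4.62
tcp_pos: [0.4757, -0.3444, 0.1502]
ee_rot: [[0.018, 0.04, 0.999], [-0.01, 0.999, -0.039], [-1.0, -0.009, 0.018]]
wrist_force: [0.7, 0.1, 1.1]
gripper_width: 0.403
```

```bash
python3 - <<'E'
from h import *
p,y=st()
print(plan(p,y,[.482,.352,.12],272.5))
for n in("top","scene"):
    im=r.capture(n)[:,:,::-1]; c=im[160:290,380:540] if n=="top" else im[60:240,300:500]
    cv2.imwrite(f"pics/{n}2.png",cv2.resize(c,None,fx=3.3,fy=3.3,interpolation=cv2.INTER_CUBIC))
E
```

```text
t 4.62 p [ 0.4757 -0.3444  0.1502] yaw 87.73 down [ 0.018 -0.01  -1.   ] F [0.7 0.1 1.1] w 35.0 q [-20.  22. -12.   0. -55. -72.]
('turn', np.float64(-184.8), 'shift', array([ 0.0302,  0.6961, -0.0212]))
```

View pics/scene2.png

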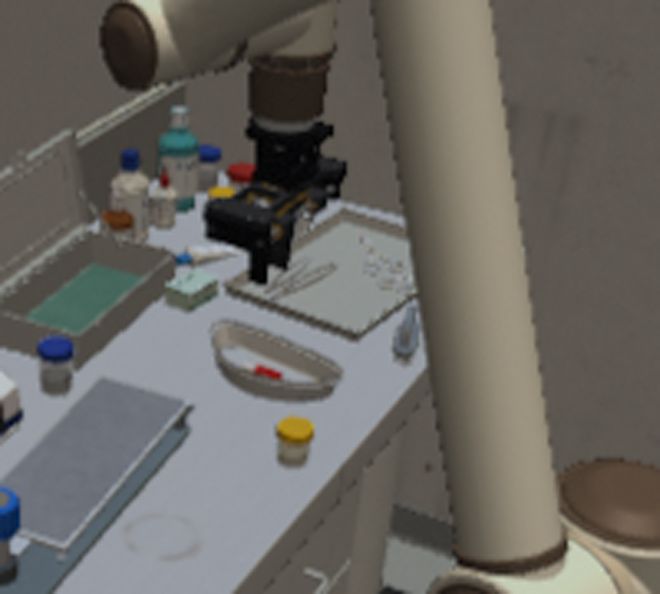

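The battery now lies in the dish, with its red part at crop (267,372). Next is the level, picked with yaw about 92.5.

Call:
move_arm(increments=[-5, 0, 0, 0, 0.696, 0.02, 0.05, -5, 0, 0, 0, 0.696, 0.02, 0.05, -5, 0, 0, 0, 0.696, 0.02, 0.05, -5, 0, 0, 0, 0.696, 0.02, 0.05, -5, 0, 0, 0, 0.696, 0.02, 0.05, -5, 0, 0, 0, 0.696, 0.02, 0.05, -5, 0, 0, 0, 0.696, 0.02, 0.05, -5, 0, 0, 0, 0.696, 0.02, 0.05, -5, 0, 0, 0, 0.696, 0.02, 0.06, -5, 0, 0, 0, 0.696, 0.02, 0.06, -5, 0, 0, 0, 0.696, 0.02, 0.06, -5, 0, 0, 0, 0.696, 0.02, 0.06])

```text
time_s: 5.72
tcp_pos: [0.5053, 0.1592, 0.1392]
ee_rot: [[-0.001, -0.045, 0.999], [-0.0, 0.999, 0.045], [-1.0, -0.0, -0.001]]
wrist_force: [1.9, -0.1, -0.2]
gripper_width: 0.678
```

```bash
python3 - <<'E'
from h import *
p,y=st()
print(plan(p,y,[.482,.352,.09],92.5))
E
```

```text
t 5.72 p [0.5053 0.1592 0.1392] yaw 92.6 down [-0.001 -0.    -1.   ] F [ 1.9 -0.1 -0.2] w 59.0 q [  35.   18.  -20.   -0.  -52. -122.]
('turn', np.float64(0.1), 'shift', array([ 0.0492,  0.1937, -0.0145]))
```

Call:
move_arm(increments=[0, 0, 0, 0, 0.194, -0.0145, 0.06, 0, 0, 0, 0, 0.194, -0.0145, 0.06, 0, 0, 0, 0, 0.194, -0.0145, 0.06, 0, 0, 0, 0, 0.194, -0.0145, 0.06, 0, 0, 0, 0, 0.194, -0.0145, 0.06, 0, 0, 0, 0.05, 0.194, -0.0145, 0.06, 0, 0, 0, 0.05, 0.194, -0.0145, 0.06, 0, 0, 0, 0.05, 0.194, -0.0145, 0.06])

```text
time_s: 6.38
tcp_pos: [0.4807, 0.3486, 0.0858]
ee_rot: [[-0.006, -0.045, 0.999], [-0.006, 0.999, 0.045], [-1.0, -0.006, -0.006]]
wrist_force: [-0.7, 0.3, 0.6]
gripper_width: 0.691
```

```bash
python3 - <<'E'
from h import *
p,y=st()
print(plan(p,y,[.482,.352,.015],92.5))
E
```

```text
t 6.38 p [0.4807 0.3486 0.0858] yaw 92.58 down [-0.006 -0.006 -1.   ] F [-0.7  0.3  0.6] w 60.1 q [  52.   27.  -14.   -0.  -49. -139.]
('turn', np.float64(0.1), 'shift', array([0.0708, 0.0034, 0.0014]))
```

Call:
move_arm(increments=[0, 0, 0, 0.035, 0.003, 0.0015, 0.06, 0, 0, 0, 0.06, 0.003, 0.0015, 0.06, 0, 0, 0, 0.071, 0.003, 0.0015, 0.06, 0, 0, 0, 0.071, 0.003, 0.0015, 0.06, 0, 0, 0, 0.071, 0.003, 0.0015, 0, 0, 0, 0, 0.071, 0.003, 0.0015, 0, 0, 0, 0, 0.071, 0.003, 0.0015, 0, 0, 0, 0, 0.071, 0.003, 0.0015, 0, 0, 0, 0, 0.071, 0.003, 0.0015, 0, 0, 0, 0, 0.071, 0.003, 0.0015, 0, 0, 0, 0, 0.071, 0.003, 0.0015, 0])

```text
time_s: 7.3
tcp_pos: [0.4846, 0.3538, 0.0192]
ee_rot: [[0.001, -0.045, 0.999], [0.001, 0.999, 0.045], [-1.0, 0.001, 0.001]]
wrist_force: [-1.0, -0.3, 4.3]
gripper_width: 0.345
```

```bash
python3 - <<'E'
from h import *
p,y=st()
k=np.array([.5135,.1365]); a=np.radians(94.5); u=np.array([np.cos(a),np.sin(a)])
for d in (-.01,-.03): print(d,k+u*(d-.165))
c=k+u*(-.010-.165)
print(plan(p,y,[c[0],c[1],.14],184.5))
im=r.capture("top")[:,:,::-1]; cv2.imwrite("pics/top3.png",cv2.resize(im[160:300,140:420],None,fx=2.8,fy=2.8,interpolation=cv2.INTER_CUBIC))
E
```

```text
t 7.3 p [0.4846 0.3538 0.0192] yaw 92.57 down [ 0.001  0.001 -1.   ] F [-1.  -0.3  4.3] w 30.0 q [  52.   32.  -17.    0.  -41. -139.]
-0.01 [ 0.52723034 -0.03796053]
-0.03 [ 0.52879952 -0.05789888]
('turn', np.float64(-91.9), 'shift', array([-0.1208, -0.3933,  0.025 ]))
```

View pics/top3.png

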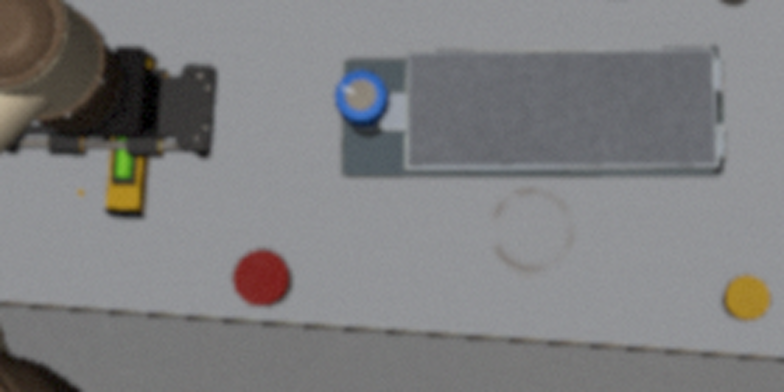

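Call:
move_arm(increments=[0, 0, 0, -0.04, 0, 0, 0, 0, 0, 0, -0.08, 0, 0, 0, 0, 0, 0, -0.12, 0, 0, 0, -92, 0, 0, -0.13, -0.393, 0.025, 0, -92, 0, 0, -0.13, -0.393, 0.025, 0, -92, 0, 0, -0.13, -0.393, 0.025, 0, -92, 0, 0, -0.13, -0.393, 0.025, 0, -92, 0, 0, -0.13, -0.393, 0.025, 0, -92, 0, 0, -0.13, -0.393, 0.025, 0, -92, 0, 0, -0.13, -0.393, 0.025, 0, -92, 0, 0, -0.13, -0.393, 0.025, 0, -92, 0, 0, -0.13, -0.393, 0.025, 0])

```text
time_s: 8.35
tcp_pos: [0.5218, 0.0009, 0.1466]
ee_rot: [[-0.002, -0.895, 0.446], [0.0, 0.446, 0.895], [-1.0, 0.002, -0.001]]
wrist_force: [0.3, -0.0, -2.3]
gripper_width: 0.343
```

```bash
python3 - <<'E'
from h import *
p,y=st()
print(plan(p,y,[.5272,-.038,.12],184.5))
E
```

```text
t 8.35 p [0.5218 0.0009 0.1466] yaw 153.53 down [-0.002  0.    -1.   ] F [ 0.3 -0.  -2.3] w 29.8 q [ 18.  17. -21.  -0. -53. -44.]
('turn', np.float64(-31.0), 'shift', array([ 0.0266, -0.0222, -0.0324]))
```

Call:
move_arm(increments=[-31, 0, 0, 0.01, -0.022, -0.0325, 0, -31, 0, 0, 0.01, -0.022, -0.0325, 0, -31, 0, 0, 0.01, -0.022, -0.0325, 0, -31, 0, 0, 0.02, -0.022, -0.0325, 0, -31, 0, 0, 0.03, -0.022, -0.0325, 0, -31, 0, 0, 0.045, -0.022, -0.0325, 0, -31, 0, 0, 0.05, -0.022, -0.0325, 0, -31, 0, 0, 0.05, -0.022, -0.0325, 0])

```text
time_s: 9.02
tcp_pos: [0.526, -0.0364, 0.0952]
ee_rot: [[-0.005, -0.997, -0.073], [-0.001, -0.073, 0.997], [-1.0, 0.005, -0.0]]
wrist_force: [-0.5, 0.2, -2.2]
gripper_width: 0.342
```

```bash
python3 - <<'E'
from h import *
p,y=st()
print(plan(p,y,[.5272,-.038,.071],184.5))
im=r.capture("scene")[:,:,::-1]; cv2.imwrite("pics/scene4.png",cv2.resize(im[100:280,220:440],None,fx=3.3,fy=3.3,interpolation=cv2.INTER_CUBIC))
im=r.capture("top")[:,:,::-1]; cv2.imwrite("pics/top4.png",cv2.resize(im[140:260,220:440],None,fx=3.3,fy=3.3,interpolation=cv2.INTER_CUBIC))
E
```

```text
t 9.02 p [ 0.526  -0.0364  0.0952] yaw 184.17 down [-0.005 -0.001 -1.   ] F [-0.5  0.2 -2.2] w 29.8 q [ 14.  21. -23.  -0. -46.  -9.]
('turn', np.float64(-0.3), 'shift', array([ 0.0242, -0.0011, -0.0016]))
```

View pics/scene4.png

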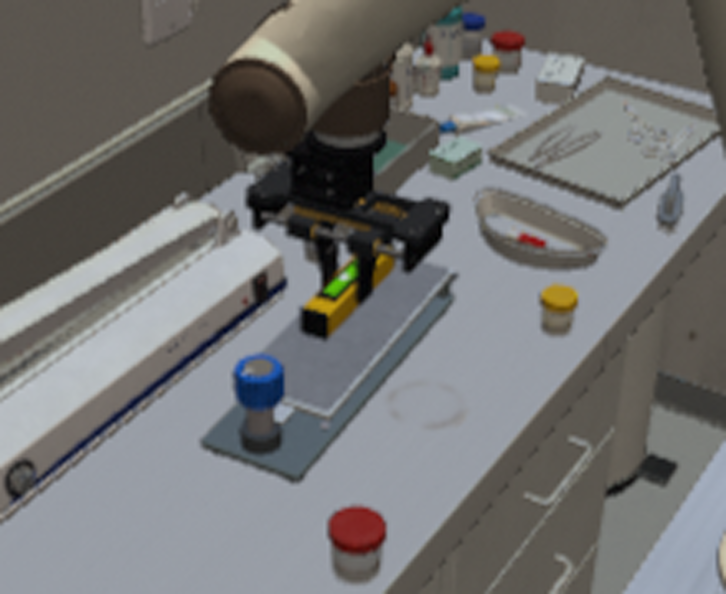

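View pics/top4.png

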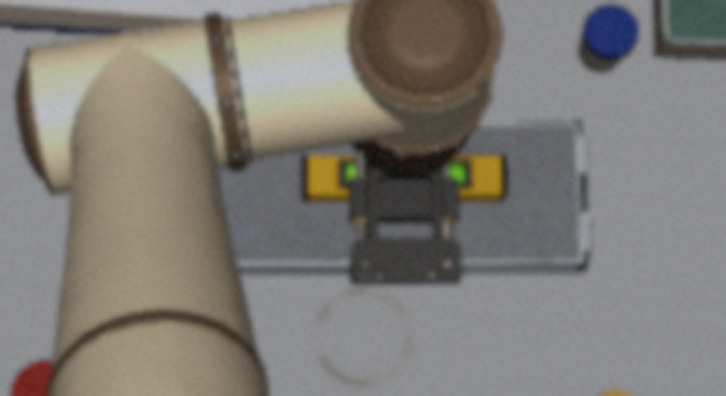

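The level hangs above the middle of the shelf, aligned with it. I'll lower it now.

Call:
move_arm(increments=[0, 0, 0, 0.01, -0.001, -0.0015, 0, 0, 0, 0, 0.016, -0.001, -0.0015, 0, 0, 0, 0, 0.02, -0.001, -0.0015, 0, 0, 0, 0, 0.022, -0.001, -0.0015, 0, 0, 0, 0, 0.024, -0.001, -0.0015, 0, 0, 0, 0, 0.026, -0.001, -0.0015, 0, 0, 0, 0, 0.026, -0.001, -0.0015, 0])

```text
time_s: 9.7
tcp_pos: [0.5291, -0.0375, 0.0716]
ee_rot: [[0.0, -0.997, -0.074], [-0.0, -0.074, 0.997], [-1.0, -0.0, -0.0]]
wrist_force: [-1.6, 0.1, 0.2]
gripper_width: 0.343
```

```bash
python3 - <<'E'
from h import *
p,y=st()
E
```

```text
t 9.7 p [ 0.5291 -0.0375  0.0716] yaw 184.23 down [ 0. -0. -1.] F [-1.6  0.1  0.2] w 29.8 q [ 13.  23. -24.   0. -43.  -9.]
```

Call:
move_arm(increments=[0, 0, 0, 0.002, 0, 0, 0, 0, 0, 0, 0.003, 0, 0, 0, 0, 0, 0, 0.004, 0, 0, 0, 0, 0, 0, 0.004, 0, 0, 0])

```text
time_s: 10.03
tcp_pos: [0.5293, -0.0374, 0.0706]
ee_rot: [[0.001, -0.997, -0.075], [-0.0, -0.075, 0.997], [-1.0, -0.001, -0.001]]
wrist_force: [-6.4, 3.3, 17.8]
gripper_width: 0.343
```

```bash
python3 - <<'E'
from h import *
p,y=st()
E
```

```text
t 10.03 p [ 0.5293 -0.0374  0.0706] yaw 184.28 down [ 0.001 -0.    -1.   ] F [-6.4  3.3 17.8] w 29.8 q [ 14.  23. -25.   0. -42.  -9.]
```

Call:
move_arm(increments=[0, 0, 0, 0.0015, 0, 0, 0, 0, 0, 0, 0.0015, 0, 0, 0, 0, 0, 0, 0.0015, 0, 0, 0, 0, 0, 0, 0.0015, 0, 0, 0, 0, 0, 0, 0.0015, 0, 0, 0, 0, 0, 0, 0.0015, 0, 0, 0, 0, 0, 0, 0.0015, 0, 0, 0])

```text
time_s: 10.62
tcp_pos: [0.5294, -0.0374, 0.0705]
ee_rot: [[0.002, -0.997, -0.075], [-0.001, -0.075, 0.997], [-1.0, -0.002, -0.001]]
wrist_force: [-10.2, 4.6, 26.2]
gripper_width: 0.342
```

```bash
python3 - <<'E'
from h import *
p,y=st()
E
```

```text
t 10.62 p [ 0.5294 -0.0374  0.0705] yaw 184.3 down [ 0.002 -0.001 -1.   ] F [-10.2   4.6  26.2] w 29.7 q [ 14.  23. -25.   0. -42.  -9.]
```

Call:
move_arm(increments=[0, 0, 0, -0.002, 0, 0, 0, 0, 0, 0, -0.0045, 0, 0, 0, 0, 0, 0, -0.0045, 0, 0, 0.0, 0, 0, 0, -0.0045, 0, 0, 0.055, 0, 0, 0, -0.0045, 0, 0, 0.055, 0, 0, 0, -0.0045, 0, 0, 0.055, 0, 0, 0, -0.0045, 0, 0, 0.055, 0, 0, 0, -0.02, 0, 0, 0.055, 0, 0, 0, -0.05, 0, 0, 0.06, 0, 0, 0, -0.08, 0, 0, 0.065, 0, 0, 0, -0.08, 0, 0, 0.065])

```text
time_s: 11.53
tcp_pos: [0.533, -0.0374, 0.1517]
ee_rot: [[0.012, -0.997, -0.075], [0.0, -0.075, 0.997], [-1.0, -0.012, -0.0]]
wrist_force: [0.8, -0.5, 1.1]
gripper_width: 0.722
```

```bash
python3 - <<'E'
from h import *
p,y=st()
print(plan(p,y,[.5135,.1365,.15],225))
im=r.capture("top")[:,:,::-1]; cv2.imwrite("pics/top5.png",cv2.resize(im[140:260,220:440],None,fx=3.3,fy=3.3,interpolation=cv2.INTER_CUBIC))
E
```

```text
t 11.53 p [ 0.533  -0.0374  0.1517] yaw 184.32 down [ 0.012  0.    -1.   ] F [ 0.8 -0.5  1.1] w 62.8 q [ 13.  17. -19.   0. -53.  -9.]
('turn', np.float64(-40.7), 'shift', array([0.0017, 0.0063, 0.1749]))
```

View pics/top5.png

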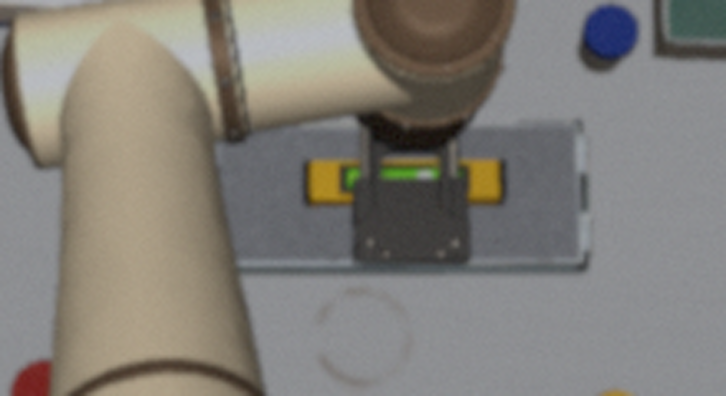

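The level lies flat on the shelf, released. The bubble is towards the right, which is the hinge and higher end. Now the knob.

Call:
move_arm(increments=[-40, 0, 0, 0, 0.006, 0.175, 0.072, -40, 0, 0, 0, 0.006, 0.175, 0.072, -40, 0, 0, 0, 0.006, 0.175, 0.072, -40, 0, 0, 0, 0.006, 0.175, 0.072, -40, 0, 0, 0, 0.006, 0.175, 0.072, -40, 0, 0, 0, 0.006, 0.175, 0.072, -40, 0, 0, 0, 0.006, 0.175, 0.072, -40, 0, 0, 0, 0.006, 0.175, 0.072])

```text
time_s: 12.25
tcp_pos: [0.5095, 0.1363, 0.1449]
ee_rot: [[-0.002, -0.718, -0.696], [-0.001, -0.696, 0.718], [-1.0, 0.002, 0.001]]
wrist_force: [-0.1, 0.4, 0.2]
gripper_width: 0.829
```

```bash
python3 - <<'E'
from h import *
p,y=st()
print(plan(p,y,[.5138,.136,.086],225))
im=r.capture("top")[:,:,::-1]; cv2.imwrite("pics/top6r.png",im);cv2.imwrite("pics/top6.png",cv2.resize(im[140:260,220:440],None,fx=3.3,fy=3.3,interpolation=cv2.INTER_CUBIC))
im=r.capture("scene")[:,:,::-1]; cv2.imwrite("pics/scene6r.png",im); cv2.imwrite("pics/scene6.png",cv2.resize(im[100:280,220:440],None,fx=3.3,fy=3.3,interpolation=cv2.INTER_CUBIC))
E
```

```text
t 12.25 p [0.5095 0.1363 0.1449] yaw 224.11 down [-0.002 -0.001 -1.   ] F [-0.1  0.4  0.2] w 72.2 q [ 33.  17. -20.  -0. -53.  12.]
('turn', np.float64(-0.9), 'shift', array([ 0.0589, -0.0029, -0.0033]))
```

View pics/top6.png

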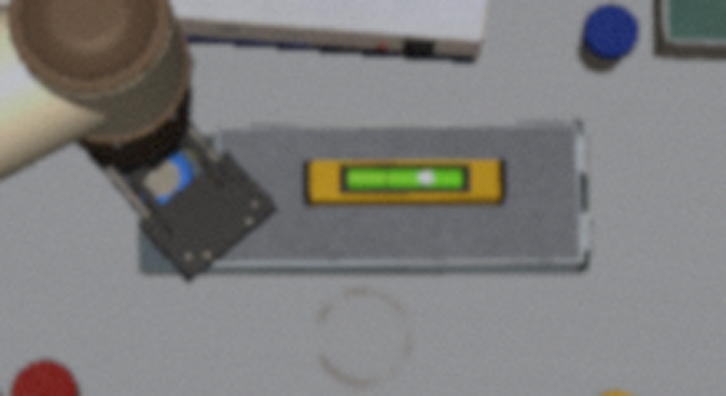

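View pics/scene6.png

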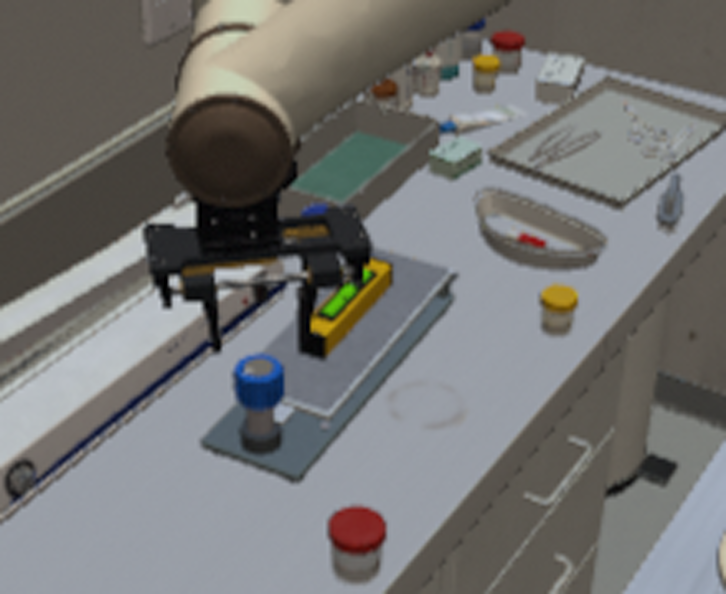

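Now the level is fully visible: centre at about 404 and bubble at 426 in the crop, which is about 16.5 mm towards the hinge, so roughly 55° of turn. The fingers straddle the knob. I'll descend and grip.

Call:
move_arm(increments=[0, 0, 0, 0.02, -0.003, -0.003, 0.072, 0, 0, 0, 0.045, -0.003, -0.003, 0.072, 0, 0, 0, 0.058, -0.003, -0.003, 0.072, 0, 0, 0, 0.058, -0.003, -0.003, 0.072, 0, 0, 0, 0.058, -0.003, -0.003, 0.03, 0, 0, 0, 0.058, -0.003, -0.003, 0.0, 0, 0, 0, 0.058, -0.003, -0.003, 0.0, 0, 0, 0, 0.058, -0.003, -0.003, 0.0, 0, 0, 0, 0.058, -0.003, -0.003, 0.0, 0, 0, 0, 0.058, -0.003, -0.003, 0.0])

```text
time_s: 13.18
tcp_pos: [0.5134, 0.1355, 0.0883]
ee_rot: [[-0.002, -0.717, -0.697], [-0.002, -0.697, 0.717], [-1.0, 0.002, 0.0]]
wrist_force: [-1.4, -2.4, 1.9]
gripper_width: 0.495
```

```bash
python3 - <<'E'
from h import *
p,y=st()
E
```

```text
t 13.18 p [0.5134 0.1355 0.0883] yaw 224.23 down [-0.002 -0.002 -1.   ] F [-1.4 -2.4  1.9] w 43.1 q [ 32.  22. -23.   0. -45.  12.]
```

Call:
move_arm(increments=[0, 0, 0, 0.003, 0, 0, 0, 0, 0, 0, 0.005, 0, 0, 0, 0, 0, 0, 0.007, 0, 0, 0, 0, 0, 0, 0.007, 0, 0, 0, 0, 0, 0, 0.007, 0, 0, 0])

```text
time_s: 13.6
tcp_pos: [0.5135, 0.1355, 0.0834]
ee_rot: [[-0.001, -0.716, -0.698], [-0.002, -0.698, 0.716], [-1.0, 0.002, -0.001]]
wrist_force: [-9.2, -4.3, 19.6]
gripper_width: 0.5
```

```bash
python3 - <<'E'
from h import *
p,y=st()
E
```

```text
t 13.6 p [0.5135 0.1355 0.0834] yaw 224.29 down [-0.001 -0.002 -1.   ] F [-9.2 -4.3 19.6] w 43.5 q [ 32.  22. -24.   0. -44.  12.]
```

The knob is at its bottom stop (TCP down 4.9 mm, about 20 N). I'll turn 40° clockwise first.

Call:
move_arm(increments=[4, 0, 0, 0, 0, 0, 0, 8, 0, 0, 0, 0, 0, 0, 12, 0, 0, 0, 0, 0, 0, 16, 0, 0, 0, 0, 0, 0, 20, 0, 0, 0, 0, 0, 0, 24, 0, 0, 0, 0, 0, 0, 28, 0, 0, 0, 0, 0, 0, 32, 0, 0, 0, 0, 0, 0, 36, 0, 0, 0, 0, 0, 0, 40, 0, 0, 0, 0, 0, 0, 40, 0, 0, 0, 0, 0, 0, 40, 0, 0, 0, 0, 0, 0])

```text
time_s: 14.6
tcp_pos: [0.5125, 0.135, 0.0833]
ee_rot: [[-0.003, -0.997, -0.074], [-0.003, -0.074, 0.997], [-1.0, 0.004, -0.003]]
wrist_force: [-11.6, -4.2, 21.3]
gripper_width: 0.498
```

Call:
move_arm(increments=[0, 0, 0, 0, 0, 0, 0, 0, 0, 0, 0, 0, 0, 0, 0, 0, 0, 0, 0, 0, 0, 0, 0, 0, 0, 0, 0, 0, 0, 0, 0, 0, 0, 0, 0, 0, 0, 0, 0, 0, 0, 0, 0, 0, 0, 0, 0, 0, 0, 0, 0, 0, 0, 0, 0, 0, 0, 0, 0, 0, 0, 0, 0, 0, 0, 0, 0, 0, 0, 0])

```text
time_s: 15.43
tcp_pos: [0.5124, 0.135, 0.0834]
ee_rot: [[-0.003, -0.997, -0.074], [-0.003, -0.074, 0.997], [-1.0, 0.004, -0.003]]
wrist_force: [-11.1, -4.6, 21.7]
gripper_width: 0.501
```

```bash
cat >> h.py <<'E'
def bub(tag):
    im=r.capture("top")[:,:,::-1]; cv2.imwrite(f"pics/top{tag}r.png",im)
    hsv=cv2.cvtColor(im,cv2.COLOR_BGR2HSV).astype(int);H,S,V=[hsv[:,:,i] for i in range(3)]
    roi=np.zeros(H.shape,bool);roi[175:215,300:385]=1
    m=((H>17)&(H<85)&(S>100)&(V>60)&roi).astype(np.uint8)
    m=cv2.morphologyEx(m,cv2.MORPH_CLOSE,np.ones((9,9)))
    cs=max(cv2.findContours(m,0,2)[0],key=cv2.contourArea)
    (cx,cy),wh,_=cv2.minAreaRect(cs)
    g=((H>35)&(H<85)&(S>100)&(V>60)&roi)
    ys,xs=np.nonzero(g); row=int(round(np.median(ys)))
    x0,x1=xs.min(),xs.max()
    # whiteness = saturation drop inside vial interior, relative to green
    blk=hsv[row-1:row+2,x0+1:x1,1].mean(0); w=np.clip(np.median(blk)-blk-30,0,None); X=np.arange(x0+1,x1)
    bx=(w*X).sum()/w.sum()
    # to world at vial height
    pc=ray("top",((x0+x1)/2,row),.0885)[:2]; pb=ray("top",(bx,row),.0885)[:2]; pl=ray("top",(cx,cy),.083)[:2]
    u=np.array([np.cos(np.radians(94.5)),np.sin(np.radians(94.5))])
    print("rect",round(cx,1),round(cy,1),np.round(wh,1),"vial",x0,x1,"row",row,"bx",round(bx,2),"bubble off vial ctr mm",round((pb-pc)@u*1e3,1),"off box ctr",round((pb-pl)@u*1e3,1))
    print(blk.round(0))
    cv2.imwrite(f"pics/top{tag}.png",cv2.resize(im[170:220,250:410],None,fx=5,fy=5,interpolation=cv2.INTER_CUBIC))
E
python3 - <<'E'
from h import *
st(); bub("7")
im=r.capture("scene")[:,:,::-1]; cv2.imwrite("pics/scene7.png",cv2.resize(im[140:250,270:390],None,fx=5,fy=5,interpolation=cv2.INTER_CUBIC))
E
```

```text
t 15.43 p [0.5124 0.135  0.0834] yaw 184.24 down [-0.003 -0.003 -1.   ] F [-11.1  -4.6  21.7] w 43.6 q [ 32.  22. -24.   0. -44. -28.]
rect 342.5 194.5 [13. 59.] vial 324 361 row 193 bx 344.39 bubble off vial ctr mm -4.6 off box ctr -4.4
[169. 186. 181. 184. 183. 182. 183. 183. 184. 182. 185. 185. 178. 178.
 187. 183. 153.  85.  27.   9.  14.  45. 101. 165. 189. 193. 194. 194.
 194. 196. 197. 196. 199. 198. 194. 175.]
```

View pics/top7.png

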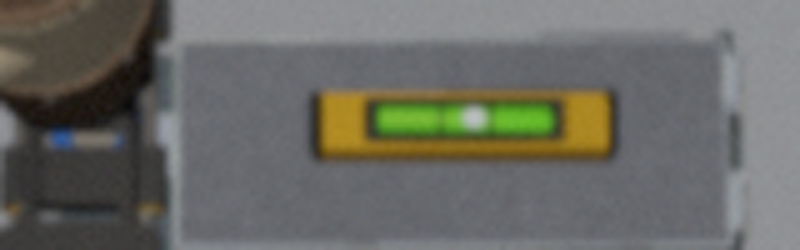

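View pics/scene7.png

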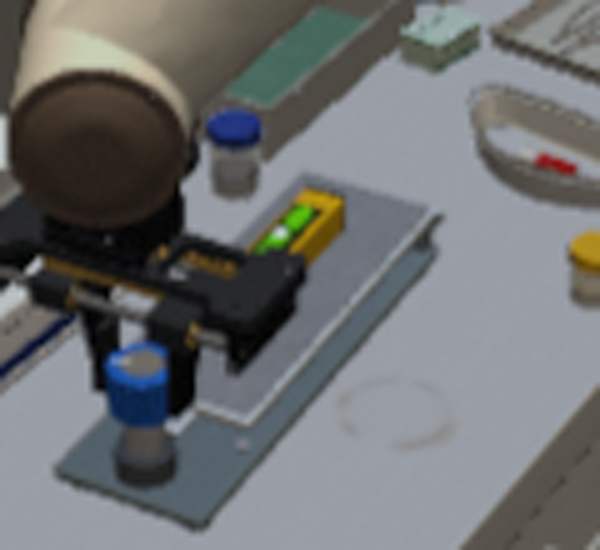

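The bubble is 4.5 mm towards the hinge, having moved 12 mm for 40°, as expected. It needs about 15° more.

Call:
move_arm(increments=[4, 0, 0, 0, 0, 0, 0, 8, 0, 0, 0, 0, 0, 0, 12, 0, 0, 0, 0, 0, 0, 15, 0, 0, 0, 0, 0, 0, 15, 0, 0, 0, 0, 0, 0, 15, 0, 0, 0, 0, 0, 0, 15, 0, 0, 0, 0, 0, 0, 15, 0, 0, 0, 0, 0, 0, 15, 0, 0, 0, 0, 0, 0, 15, 0, 0, 0, 0, 0, 0, 15, 0, 0, 0, 0, 0, 0, 15, 0, 0, 0, 0, 0, 0])

```text
time_s: 16.53
tcp_pos: [0.512, 0.1351, 0.0833]
ee_rot: [[-0.004, -0.982, 0.187], [-0.003, 0.187, 0.982], [-1.0, 0.004, -0.004]]
wrist_force: [-12.3, -3.8, 22.5]
gripper_width: 0.497
```

Call:
move_arm(increments=[0, 0, 0, 0, 0, 0, 0, 0, 0, 0, 0, 0, 0, 0, 0, 0, 0, 0, 0, 0, 0, 0, 0, 0, 0, 0, 0, 0, 0, 0, 0, 0, 0, 0, 0, 0, 0, 0, 0, 0, 0, 0, 0, 0, 0, 0, 0, 0, 0, 0, 0, 0, 0, 0, 0, 0, 0, 0, 0, 0, 0, 0, 0, 0, 0, 0, 0, 0, 0, 0, 0, 0, 0, 0, 0, 0, 0])

```text
time_s: 17.45
tcp_pos: [0.5121, 0.1351, 0.0834]
ee_rot: [[-0.004, -0.982, 0.186], [-0.003, 0.187, 0.982], [-1.0, 0.003, -0.004]]
wrist_force: [-12.4, -4.0, 22.9]
gripper_width: 0.497
```

```bash
python3 - <<'E'
from h import *
st(); bub("8")
im=r.capture("scene")[:,:,::-1]; cv2.imwrite("pics/scene8.png",cv2.resize(im[100:280,220:440],None,fx=3.3,fy=3.3,interpolation=cv2.INTER_CUBIC))
E
```

```text
t 17.45 p [0.5121 0.1351 0.0834] yaw 169.25 down [-0.004 -0.003 -1.   ] F [-12.4  -4.   22.9] w 43.2 q [ 32.  22. -24.   0. -44. -43.]
rect 342.5 194.5 [59. 13.] vial 324 361 row 193 bx 342.39 bubble off vial ctr mm 0.3 off box ctr 0.5
[158. 183. 182. 180. 180. 180. 183. 181. 183. 183. 185. 183. 180. 176.
 156.  90.  29.  11.  14.  44. 106. 166. 187. 184. 194. 191. 192. 192.
 194. 194. 194. 195. 197. 198. 195. 177.]
```

View pics/top8.png

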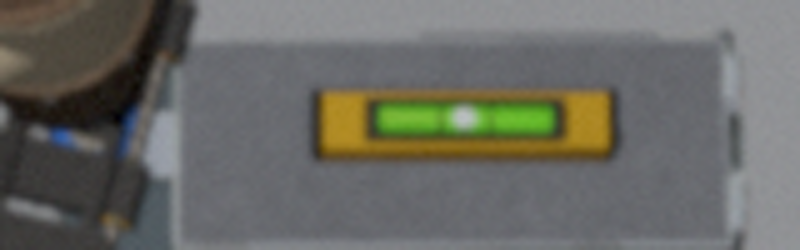

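View pics/scene8.png

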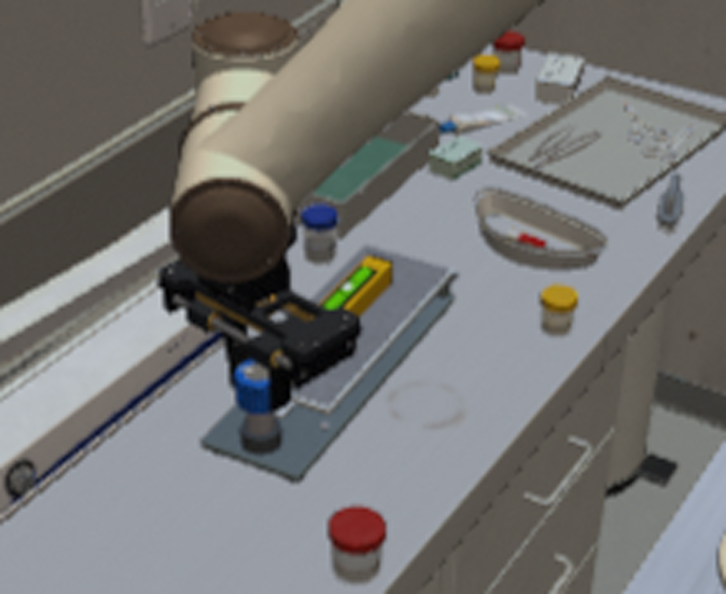

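The bubble, at crop x 464, is centred between the black lines at about 440 and 490. The knob is gripped and at its bottom stop, the battery is in the dish, and the jars are untouched. I'll hand in the job.

```bash
python3 - <<'E'
from h import *
print(r.finish_job()); st()
E
```

```text
the job is handed in; nothing more can be done
None
the job is handed in; nothing more can be done
```

The job is handed in at about 17.5 s of the 69 s allowed, done in the order asked. `finish_job` gives no verdict, so what follows rests on my own checks.

- **Battery:** it went from the shelf into the kidney dish, and both later scene pictures show it lying there.
- **Level:** I laid it along the middle of the shelf, pressed it down with about 28 N for roughly half a second, and let go. It then lay flat and in line with the shelf.
- **Knob:** I gripped it, pushed it down 4.9 mm to its bottom stop, and turned it 55° clockwise without letting it up. At hand-in the gripper was still closed on it (43 mm opening) with about 22 N down.
- **Bubble:** the last check put it 0.3 to 0.5 mm from the middle, against ±4 mm allowed, and between the two black lines in the picture.
- **Jars:** I did not touch them, and no picture shows one moved.

None of the checks failed. One thing was off: a sideways wrist force of about 13 N remained while holding the knob down, probably from the arm giving slightly under the push. It is well below the limits.

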